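# Clear the hold-down bar, then hold the punching plate open

## Robot

A 6-joint arm with a two-finger parallel gripper is mounted at the origin on the work surface. World frame = base frame: x ahead of the robot, y to its left, z up, the work surface at z = 0. Lengths are in mm, angles in rad, forces in N, time in s.
With the tool pointing down it reaches from about 350 to 775 mm from the base axis. Payload 7.3 kg.
Tool frame: the origin (TCP) lies midway between the tips of the shut fingers; the grasp point (between the pads) lies 19 mm behind it; z points along the fingers, y is the line along which they close (so a half turn about z gives the same grasp; the last joint's range is limited). The gripper opens to 92 mm and grips with 3 to 60 N. Pads are 19 mm wide; open, the fingers measure 130 mm over their backs; the gripper's body (75 mm by 190 mm) begins 47 mm behind the grasp point.
Start: joints at [-1.332, 0.342, 1.524, -0, 1.275, -0.146], TCP at [197.095, -486.62, 226.741] pointing down, gripper open.
Joint ranges: [-2.53, 2.53], [-0.77, 2.02], [0.04, 2.7], [-1, 4.14], [0.28, 2.66], [-3.11, 3.11]. Speed limits (rad/s): [2.57, 2.57, 3.14, 3.14, 3.14, 3.14].

## Interface

Orientations are given as [roll, pitch, yaw] about the fixed x, y, z axes, in that order (R = Rz(yaw) Ry(pitch) Rx(roll)).
In Python, from plant import monitor, optics, workorder gives the robot as it stands. The module is installed in compiled form; this text tells all that it offers.
- The arm moves only by the tool servo_tool, never from a script. Its arguments are lists of equal length, an entry for each row: "linear": the shift along the tool's x, y, z as a fraction of full scale, a list of three; "spin": the turn about the tool's z as a fraction of full scale. In form: {"linear": [[dx, dy, dz], ...], "spin": [spin, ...]}. A call has exactly 8 rows; each row shifts and turns the commanded pose from where the row before left it, along the tool's axes as they then stand; what a row does not reach is not made up. Full scale, the value 1, is 200 mm for a shift and 90 degrees for a turn. A row lasts 1/8 s, in which the tool goes at most 62.5 mm and 10.7 degrees, less where a joint would pass 70% of its speed; a pose out of reach is approached as far as the arm can. A call with a number of a shift or a turn outside -1 to 1 is refused whole. A call with a gripper value outside its range is refused whole. "hand" is the opening, from -1 (shut) to 1 (fully open), set as the call begins (left out, the last holds). The fingers move at their own pace and stop on an object; the grip force is fixed at half the most. Time passes only in rows, so rows that do not move let the fingers close, or fill a call up. It gives the time, the measured TCP pose, the force, the opening and the grip force at its end, in the units of the state.
- monitor.get_obs(): the state, without advancing time (a new reading comes with each control period).
- optics.capture(name): name is "side" or "top"; returns a dict with "frame" (400x640x3 uint8, blue, green, red), "K" (3x3 intrinsics, pixels), "world_to_cam" (4x4, takes a point from world to camera coordinates). Camera axes: x right, y down, z forward; pixel columns grow to the right and rows downward; lengths in mm; the calibration is good to about 2 mm. A picture is of the moment at which its call begins. There is no depth.
- workorder.close_job(): hands the job in; it is judged then, once.
The state is a dict: "time": time; "joint_positions": joint angles; "dq": joint speeds; "tau": joint torques, N m; "tool_pos": TCP position; "tcp_rot": TCP orientation; "contact_force": force on the tool from outside, world axes, zero at the start; "moment": the same for the moment, N m; "grip_width": finger opening in mm; "finger_force": force on a finger pad.
Only numpy, scipy, OpenCV 4.12 (cv2) and the standard library are available. Lean on these libraries where they do the work, as an engineer would, in place of code of your own. Each camera call takes 0.05 s, during which the arm holds its last target. There are 200 camera calls.

## Task

Take the loose wooden bar off the card-punching press and lay it flat inside its shallow wooden tray, without dropping it in. Then raise the perforated steel plate by its pull handle to 45 degrees from closed, so that the punched card under it can be checked, and finish while still holding it there by the handle: it falls shut if let go, and must not be let drop. Leave everything else on the table where it is.

Things in the scene. Friction and masses are not known exactly. Their poses are not given: they have to be found in the camera images.
- press: Card-punching press, fixed to the table: dark wooden base 225 x 190 mm, 30 mm high, with a steel bed and a card on it and the hinged plate over them. Origin: on the table under the bed's middle; x from handle side to hinge side, y along the hinge, z up. Base from x = -105 to +120 mm. Two hinge lugs at x = 104, y = +-89 mm, 57 mm high.
- guide_plate (a joint): Hinge of the perforated steel plate, rad: 0 closed and level, grows as the handle side swings up (45 degrees = 0.785), to 1.9. No spring, almost no friction: it falls shut by its weight (0.6 to 1.1 kg with handle; 3 to 5 N up at the handle lifts it). Plate 196 x 160 x 5 mm; closed, its top is 52 mm above the table.
- plate_hinge (a point): Point on the hinge axis at the middle of the plate's width, 49.5 mm above the table. The axis runs along the press's y.
- pull_handle: Dark steel loop on the plate's edge nearest the robot, in the plate's plane: round rod 12 mm thick, 110 mm long, parallel to the hinge, on two 10 mm arms 100 mm apart. Gap from rod to plate edge 52 mm, and 47 mm to the wooden base, so a finger fits on either side. Origin on the hinge axis (as plate_hinge), turns with the plate: x from handle to hinge, y along the hinge, z the plate's normal.
- handle_grip (a point): Middle of the handle's rod: 258 mm from the hinge axis in the plane of the plate, so 49.5 mm above the table when closed. It moves on an arc about the hinge; the rod can turn between the fingers.
- bar: Loose hold-down bar of dark wood, 200 x 34 x 30 mm, about 0.15 to 0.28 kg, lying across the top of the closed plate at the start. Origin: middle of its underside; x along its 200 mm, y across its 34 mm, z up.
- tray_in (a point): Middle of the inner floor of the bar's tray, 5 mm above the table; x along, y across the tray. Shallow open tray of light wood, fixed to the table left or right of the press, 250 x 66 mm outside, 240 x 56 mm inside, walls 12 mm high above the table (7 mm above its floor). The bar may lie either way round.
- card_stack: Bystander: loose stack of brown cards tied as one block, 236 x 70 x 36 mm, on the other side of the press from the tray. Origin: middle of the underside.
- hammer: Bystander: hammer with a wooden handle, lying beyond the press on the right. Origin: underside, on its length.
- punch: Bystander: small steel punch standing upright, 24 mm across the foot, 70 mm high. Origin: middle of the underside.
- spool: Bystander: wooden thread spool, 44 mm across, 50 mm high, standing near the robot. Origin: middle of the underside.
- tumbler: Bystander: steel tumbler, 70 mm across, 85 mm high. Origin: middle of the underside.
- pin_jar: Bystander: brass jar with steel cap, 64 mm across, 80 mm high. Origin: middle of the underside.
- ruler: Bystander: flat steel rule, 200 x 28 x 4 mm, lying near the robot. Origin: middle of the underside.

How it is judged (in metres and radians):
On the way, in this order (a step that is already met when the one before it is completed fails the run):
1. the bar lies flat in its tray, let go, while the plate is still closed (x of bar in the frame of tray_in between -0.026 and 0.026 m and y of bar in the frame of tray_in between -0.018 and 0.018 m and z of bar in the frame of tray_in between -0.004 and 0.004 m and angle between bar's own z axis and vertical below 0.1 rad and linear speed of bar below 0.03 m/s and contact force between bar and the fingers below 0.1 N and value of joint guide_plate below 0.12 rad), for 0.2 s.
2. the plate is being raised by its handle, past 20 degrees (value of joint guide_plate above 0.35 rad and contact force between pull_handle and the fingers above 1 N), for 0.1 s.
At the end, for the whole second after the job is handed in: The plate stands still (below 0.1 rad/s) at 45 degrees, within 5 degrees, held by its handle in the fingers (contact force above 1 N), and the bar lies let go, at rest and flat on the floor of its tray (underside within 4 mm of the floor, inside the walls) (x of bar in the frame of tray_in between -0.026 and 0.026 m and y of bar in the frame of tray_in between -0.018 and 0.018 m and z of bar in the frame of tray_in between -0.004 and 0.004 m and angle between bar's own z axis and vertical below 0.1 rad and linear speed of bar below 0.03 m/s and contact force between bar and the fingers below 0.1 N and value of joint guide_plate between 0.698 and 0.873 rad and velocity of joint guide_plate between -0.1 and 0.1 rad/s and contact force between pull_handle and the fingers above 1 N); the arm keeps its last pose, push and grip.
It fails at once if a bystander (card stack, hammer, punch, spool, tumbler, jar or rule) is moved by more than 30 mm (distance of any of card_stack, hammer, punch, spool, tumbler, pin_jar, ruler from where it was at the start of the episode above 0.03 m).
It fails at once if the plate is let drop or slammed (closing faster than 1.5 rad/s) (velocity of joint guide_plate below -1.5 rad/s).
It fails at once if the bar is let go over the tray with its underside more than 40 mm above the table (horizontal distance between bar and tray_in below 0.08 m and height (world z) of bar above 0.04 m and contact force between bar and the fingers below 0.02 N).
It also fails if it takes over 56 s, if anything falls off the work surface, if the arm or the gripper's body presses on something with over 40 N, if the wrist force passes 120 N, or if a joint passes its speed limit or range.

## Working session

There is one attempt and no reset: what is moved stays moved. The work goes in short steps, Python scripts to look and compute and a tool call to move; the robot and the scene stay as the last step left them, time stands still between calls to the robot, and variables do not carry over. Pictures are saved under pics/ and viewed, at most 10 in all, crops included, and the job is handed in when it is done.

Besides the shell and the picture viewer there is one more tool, called after "Call:" by a JSON object that holds its "method" and its "body", one argument or row to a line. servo_tool: Moves the arm, as the interface text tells. Shift numbers are shares of 200 mm and turn numbers shares of 90 degrees, none past 1 either way. Its arguments: {"type":"object","properties":{"linear":{"type":"array","items":{"type":"array","items":{"type":"number","minimum":-1,"maximum":1}}},"spin":{"type":"array","items":{"type":"number","minimum":-1,"maximum":1}},"hand":{"type":"number"}},"required":["linear","spin"]}

```bash
mkdir -p pics
python3 - <<'E'
from plant import monitor, optics
import cv2,pickle
d={}
for n in("top","side"):
    c=optics.capture(n); d[n]=c; cv2.imwrite(f"pics/{n}0.png",c["frame"])
pickle.dump(d,open("cams.pkl","wb"))
print(monitor.get_obs())
for n in d: print(d[n]["K"],d[n]["world_to_cam"])
E
```

```text
{'time': 0.1, 'joint_positions': array([-1.33199672e+00,  3.42659143e-01,  1.52493347e+00, -1.45434981e-06,
        1.27540893e+00, -1.45991295e-01]), 'dq': array([ 0.0004014 ,  0.00029389, -0.00138115,  0.00244982, -0.00032331,
       -0.00170017]), 'tau': array([ 1.89518978e-03, -4.32002091e+01, -2.44695479e+01,  7.18635530e-02,
        5.25755086e-02, -4.40555232e-05]), 'tool_pos': array([ 197.00233318, -486.23523857,  226.1071198 ]), 'tcp_rot': array([-3.14019855e+00, -2.03580117e-04,  3.84791181e-01]), 'contact_force': array([-0.15631263,  0.1553478 , -0.55520901]), 'moment': array([-0.00080641,  0.00590187, -0.0335215 ]), 'finger_force': 0.0, 'grip_width': 92.16596066176895}
[[454.22073643   0.         321.79676878]
 [  0.         454.22073643 199.34407242]
 [  0.           0.           1.        ]] [[-1.51123819e-02 -9.99366133e-01 -3.22327146e-02  2.27605150e+01]
 [-9.91888708e-01  1.90526706e-02 -1.25673335e-01  5.44938663e+02]
 [ 1.26207794e-01  3.00720422e-02 -9.91547914e-01  1.01446470e+03]
 [ 0.00000000e+00  0.00000000e+00  0.00000000e+00  1.00000000e+00]]
[[368.61237791   0.         324.66654675]
 [  0.         368.61237791 203.23187128]
 [  0.           0.           1.        ]] [[-8.98565327e-01 -4.38604388e-01  1.43716692e-02  4.64571474e+02]
 [-3.03265116e-01  5.96959456e-01 -7.42744692e-01  2.12438442e+02]
 [ 3.17191777e-01 -6.71763052e-01 -6.69420479e-01  7.01500877e+02]
 [ 0.00000000e+00  0.00000000e+00  0.00000000e+00  1.00000000e+00]]
```

View pics/top0.png

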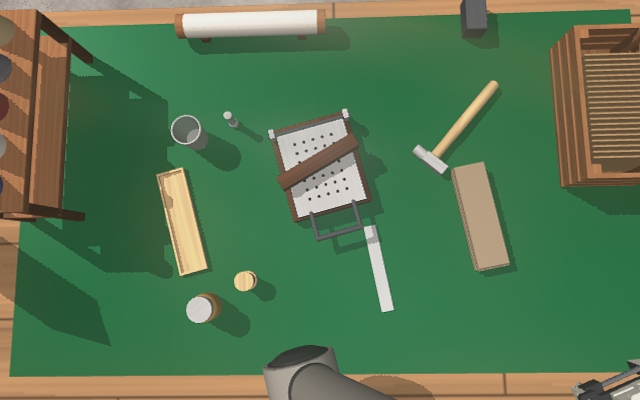

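View pics/side0.png

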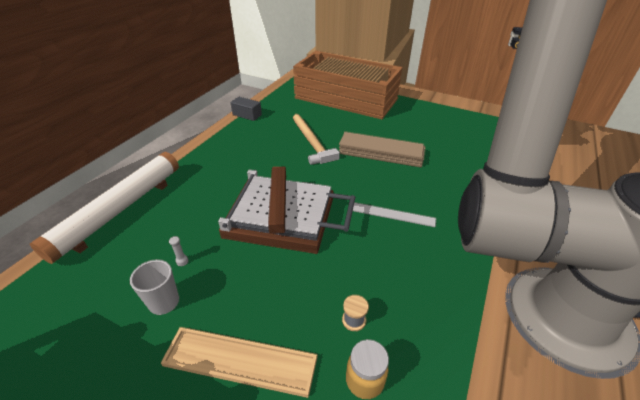

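The top view shows the tray at about (182,222), the bar at about (318,162), the handle rod near (338,233) and the ruler close to its right end at (370,230). I'll enlarge this area.

Run:
```python
import cv2,pickle
f=pickle.load(open("cams.pkl","rb"))["top"]["frame"]
a=cv2.resize(f[100:250,260:400],None,fx=3.9,fy=3.9,interpolation=cv2.INTER_CUBIC)
b=cv2.resize(f[160:285,150:215],None,fx=3.9,fy=3.9,interpolation=cv2.INTER_CUBIC)
import numpy as np
o=np.zeros((585,800,3),np.uint8);o[:a.shape[0],:a.shape[1]]=a;o[:b.shape[0],546:546+b.shape[1]]=b[:,:254]
cv2.imwrite("pics/crop0.png",o)
```

```text
(no output)
```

View pics/crop0.png

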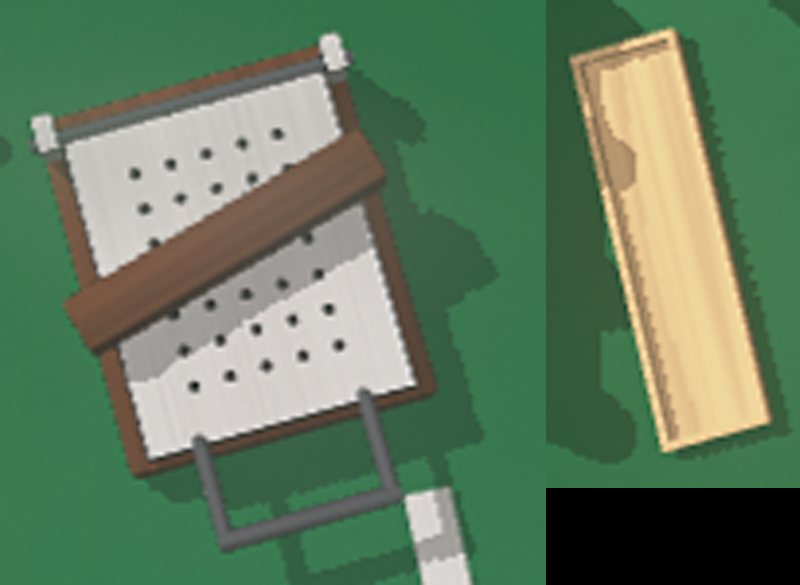

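The crop gives bar top corners at (66,303), (360,132), (385,170) and (95,350), handle rod ends at (225,542) and (398,494), and tray rim corners at (571,58), (676,29), (772,421) and (665,452). Next I turn these into poses.

```bash
cat > h.py <<'E'
import numpy as np,pickle
from scipy.optimize import least_squares
D=pickle.load(open("cams.pkl","rb"))
def ray(n,uv,z):
    c=D[n];M=c["world_to_cam"];R,t=M[:3,:3],M[:3,3];o=-R.T@t
    d=R.T@np.linalg.inv(c["K"])@np.array([*uv,1.]);return o+d*(z-o[2])/d[2]
def proj(n,P):
    c=D[n];M=c["world_to_cam"];q=np.atleast_2d(P)@M[:3,:3].T+M[:3,3];q=q@c["K"].T;return q[:,:2]/q[:,2:]
def A(p): return np.array(p)/3.9+[260,100]-.4
def B(p): return (np.array(p)-[546,0])/3.9+[150,160]-.4
def box(p,l,w,z):
    c,s=np.cos(p[2]),np.sin(p[2]);L=np.array([[-l,-w],[l,-w],[l,w],[-l,w]])/2
    return np.c_[L@np.array([[c,s],[-s,c]])+p[:2],np.full(4,z)]
E
python3 - <<'E'
from h import *
np.set_printoptions(precision=1,suppress=True)
bar=[ray("top",A(p),82)for p in[(66,303),(360,132),(385,170),(95,350)]];print("bar corners",np.array(bar))
tr=[ray("top",B(p),12)for p in[(571,58),(676,29),(772,421),(665,452)]];print(np.array(tr))
t=np.mean(tr,0);print("tray",t,np.arctan2(*((tr[0]+tr[1]-tr[2]-tr[3])[[1,0]])), np.linalg.norm(tr[0]-tr[3]),np.linalg.norm(tr[0]-tr[1]))
h=[ray("top",A(p),49.5)for p in[(225,542),(398,494)]];print("rod",h,np.mean(h,0),np.linalg.norm(h[0]-h[1]))
l=[ray("top",A(p),57)for p in[(43,118),(333,38)]];print("lugs",l,np.linalg.norm(l[0]-l[1]))
hd=np.subtract(*h);ld=np.subtract(*l);print("ang",np.arctan2(hd[1],hd[0]),np.arctan2(ld[1],ld[0]))
# bar fit: bar x axis
def res(p):
    P=box(p,200,34,82);Q=proj("top",P);return (Q-np.array([A(x) for x in o])).ravel()
o=[(95,346),(385,168),(360,132),(66,303)]
c=np.mean(bar,0);p0=[c[0],c[1],np.arctan2(bar[1][1]-bar[0][1],bar[1][0]-bar[0][0])]
r=least_squares(res,p0);print("bar",r.x[:2],r.x[2]*1000,r.fun)
print("ruler",[ray("top",A(p),4) for p in[(406,495),(450,488)]])
P=box(r.x,200,34,82);print("side top",proj("side",P)); print("rod side",proj("side",np.array(h)))
print("tray side",proj("side",np.array(tr)))
E
```

```text
bar corners [[590.6 112.   82. ]
 [686.8 -57.8  82. ]
 [664.1 -71.6  82. ]
 [563.2  95.6  82. ]]
[[616.1 412.2  12. ]
 [632.9 347.1  12. ]
 [392.8 283.4  12. ]
 [375.3 347.7  12. ]]
tray [504.3 347.6  12. ] 0.26051767317885477 249.27971531831625 67.14852219910725
rod [array([454.5,  24.5,  49.5]), array([480.5, -76. ,  49.5])] [467.5 -25.8  49.5] 103.74660529466902
lugs [array([706.7, 128.7,  57. ]), array([751.4, -44.1,  57. ])] 178.5295394100979
ang 1.8242500182653285 1.8233960273096883
bar [627.1  19.5] -1042.5526929983596 [-0.8  1.6  1.7  1.   0.2 -2.4 -1.1 -0.3]
ruler [array([482.8, -83.3,   4. ]), array([ 486.6, -109.9,    4. ])]
side top [[284.9 222.3]
 [285.3 164.9]
 [271.4 165.3]
 [268.3 223. ]]
rod side [[346.  227.5]
 [352.9 196.7]]
tray side [[162.3 361.5]
 [181.8 325.3]
 [317.3 352.2]
 [308.7 392.5]]
```

Run:
```python
import cv2
f=cv2.imread("pics/side0.png")[150:300,210:370]
cv2.imwrite("pics/crop1.png",cv2.resize(f,None,fx=4,fy=4,interpolation=cv2.INTER_CUBIC))
```

```text
(no output)
```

View pics/crop1.png

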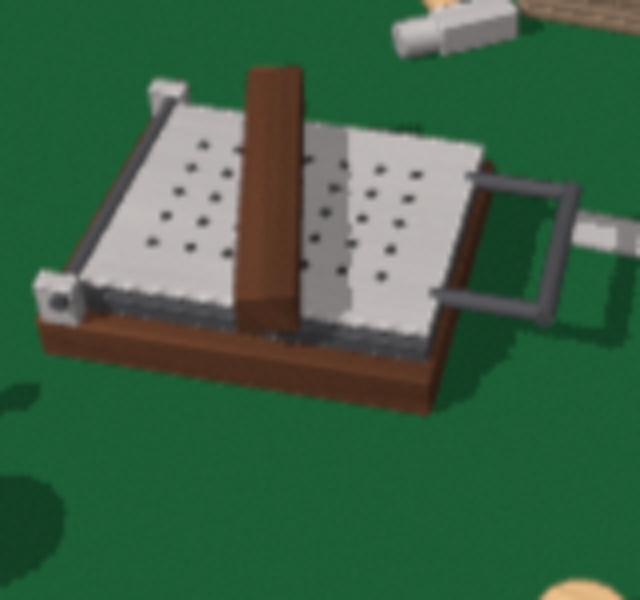

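The side crop agrees with the top-view estimates to about 2 px (bar corners near (272,167) and (285,224), rod ends near (347,228) and (353,198)). I'll run a combined bar fit and do the first turn at the same time.

```bash
cat >> h.py <<'E'
def go(x,y,z,yaw):
    "needed shift in tool axes (units) and spin from the present pose"
    from plant import monitor
    s=monitor.get_obs();p=s["tool_pos"];w=s["tcp_rot"][2];e=np.array([x,y,z])-p
    c,n=np.cos(w),np.sin(w);print("t",s["time"],"tcp",p.round(1),"yaw",round(w,4),"grip",round(s["grip_width"],1),"F",s["contact_force"].round(1),"ff",round(s["finger_force"],1))
    print("tool shift units",(np.array([c*e[0]+n*e[1],n*e[0]-c*e[1],-e[2]])/200).round(4),"spin",round(-((yaw-w+np.pi)%(2*np.pi)-np.pi)/(np.pi/2),4))
E
python3 - <<'E'
from h import *
o=np.array([A(x) for x in[(93,345),(385,172),(360,132),(66,303)]])
s=np.array([(284.5,224.),(285.5,166.8),(272,166.6),(269,223.5)])
def res(p):
    P=box(p,200,34,82);return np.r_[(proj("top",P)-o).ravel(),(proj("side",P)-s).ravel()]
r=least_squares(res,[627,20,-1.04]);print(r.x,r.fun.round(1))
go(*r.x[:2],200,r.x[2])
E
```

```text
[625.89823258  20.77408838  -1.04840768] [-1.   2.2  1.3  0.8 -0.2 -1.6 -1.7 -0.   0.3 -1.1  0.3 -1.5 -0.1 -0.9
 -0.8  0. ]
t 0.1 tcp [ 197.  -486.2  226.1] yaw 0.3848 grip 92.2 F [-0.2  0.2 -0.6] ff 0.0
tool shift units [ 2.9392 -1.5447  0.1305] spin 0.9124
```

Call:
{"method": "servo_tool", "body": {
  "linear": [
    [0.2, -0.1, 0],
    [0.2, 0, 0],
    [0.2, 0, 0],
    [0, 0, 0],
    [0, 0, 0],
    [0, 0, 0],
    [0, 0, 0],
    [0, 0, 0]
  ],
  "spin": [0.114, 0.114, 0.114, 0.114, 0.114, 0.114, 0.114, 0.114],
  "hand": 1
}}

```text
time: 1.1
tool_pos: [305.7, -443.6, 226.3]
tcp_rot: [-3.142, 0.001, -1.054]
contact_force: [0.3, 0.4, 0.3]
grip_width: 92.1
finger_force: 0.0
```

```bash
python3 -c "
from h import *
go(626,20.5,200,-1.045)"
```

```text
t 1.1 tcp [ 305.7 -443.6  226.3] yaw -1.0536 grip 92.1 F [0.3 0.4 0.3] ff 0.0
tool shift units [-1.2252 -2.5393  0.1315] spin -0.0055
```

Call:
{"method": "servo_tool", "body": {
  "linear": [
    [-0.1, -0.22, 0],
    [-0.1, -0.22, 0],
    [-0.1, -0.22, 0],
    [-0.1, -0.22, 0],
    [-0.1, -0.22, 0],
    [-0.1, -0.22, 0],
    [-0.1, -0.22, 0],
    [-0.1, -0.22, 0]
  ],
  "spin": [0, 0, 0, 0, 0, 0, 0, 0]
}}

```text
time: 2.1
tool_pos: [531.4, -127.9, 226.4]
tcp_rot: [3.141, 0.0, -1.048]
contact_force: [-0.1, -0.9, -0.1]
grip_width: 91.7
finger_force: 0.0
```

Call:
{"method": "servo_tool", "body": {
  "linear": [
    [-0.1, -0.2, 0],
    [-0.1, -0.2, 0],
    [-0.1, -0.2, 0],
    [-0.1, -0.15, 0.1],
    [-0.025, -0.03, 0.13],
    [0, 0, 0],
    [0, 0, 0],
    [0, 0, 0]
  ],
  "spin": [0, 0, 0, 0, 0, 0, 0, 0]
}}

```text
time: 3.1
tool_pos: [624.0, 21.3, 182.1]
tcp_rot: [-3.14, -0.001, -1.049]
contact_force: [-0.5, -0.8, -0.1]
grip_width: 91.7
finger_force: 0.0
```

```bash
python3 -c "
from h import *
go(626,20.5,61,-1.045)
from plant import optics;import cv2
a=optics.capture('top')['frame'][90:240,240:400];b=optics.capture('side')['frame'][100:260,200:370]
cv2.imwrite('pics/p1.png',np.hstack([cv2.resize(a,(400,375)),cv2.resize(b,(400,375))]))"
```

```text
t 3.1 tcp [624.   21.3 182.1] yaw -1.0488 grip 91.7 F [-0.5 -0.8 -0.1] ff 0.0
tool shift units [ 0.0087 -0.0067  0.6056] spin -0.0024
```

View pics/p1.png

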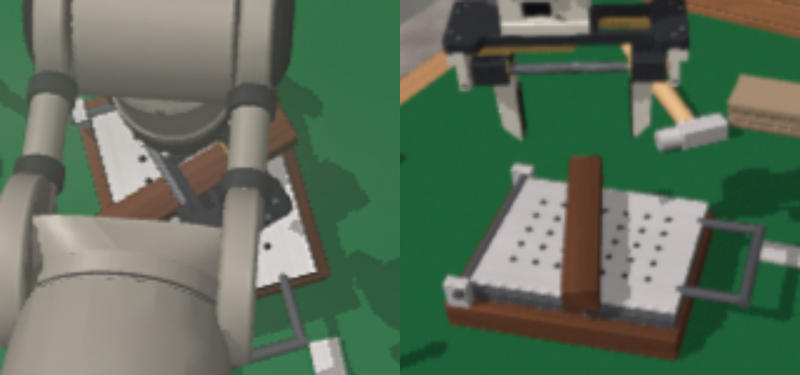

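The side view (right half) shows the open fingers at about (512,120) and (640,125), straddling the bar at about (585,235). I'll descend to TCP z of about 61 and close.

Call:
{"method": "servo_tool", "body": {
  "linear": [
    [0.01, -0.007, 0.1],
    [0, 0, 0.12],
    [0, 0, 0.12],
    [0, 0, 0.12],
    [0, 0, 0.085],
    [0, 0, 0.05],
    [0, 0, 0.01],
    [0, 0, 0]
  ],
  "spin": [0, 0, 0, 0, 0, 0, 0, 0]
}}

```text
time: 4.2
tool_pos: [626.2, 21.1, 60.3]
tcp_rot: [-3.141, -0.001, -1.048]
contact_force: [-0.1, 0.4, 0.0]
grip_width: 91.8
finger_force: 0.0
```

Call:
{"method": "servo_tool", "body": {
  "linear": [
    [0, 0, 0],
    [0, 0, 0],
    [0, 0, 0],
    [0, 0, 0],
    [0, 0, 0],
    [0, 0, 0],
    [0, 0, 0],
    [0, 0, 0]
  ],
  "spin": [0, 0, 0, 0, 0, 0, 0, 0],
  "hand": -1
}}

```text
time: 5.2
tool_pos: [625.9, 21.2, 59.7]
tcp_rot: [-3.141, -0.0, -1.048]
contact_force: [1.4, 0.3, -0.4]
grip_width: 33.7
finger_force: 30.0
```

Call:
{"method": "servo_tool", "body": {
  "linear": [
    [0, 0, -0.02],
    [0, 0, -0.06],
    [0, 0, -0.1],
    [0, 0, -0.12],
    [0, 0, -0.12],
    [0, 0, -0.1],
    [0, 0, -0.06],
    [0, 0, -0.02]
  ],
  "spin": [0, 0, 0, 0, 0, 0, 0, 0]
}}

```text
time: 6.2
tool_pos: [625.9, 21.1, 180.6]
tcp_rot: [-3.141, -0.001, -1.048]
contact_force: [0.2, 0.4, -2.2]
grip_width: 34.2
finger_force: 30.0
```

Call:
{"method": "servo_tool", "body": {
  "linear": [
    [0, 0, 0],
    [0, 0, 0],
    [0, 0, 0],
    [0, 0, 0],
    [0, 0, 0],
    [0, 0, 0],
    [0, 0, 0],
    [0, 0, 0]
  ],
  "spin": [-0.06, -0.11, -0.118, -0.118, -0.118, -0.118, -0.11, -0.08]
}}

```text
time: 7.2
tool_pos: [625.2, 21.1, 178.8]
tcp_rot: [-3.141, 0.002, 0.264]
contact_force: [-0.0, -0.3, -1.8]
grip_width: 33.8
finger_force: 30.0
```

```bash
python3 -c "
from h import *
go(504.3,347.6,120,0.2605)"
```

```text
t 7.2 tcp [625.2  21.1 178.8] yaw 0.2638 grip 33.8 F [-0.  -0.3 -1.8] ff 30.0
tool shift units [-0.158  -1.7335  0.2938] spin 0.0021
```

Call:
{"method": "servo_tool", "body": {
  "linear": [
    [-0.02, -0.12, 0],
    [-0.02, -0.25, 0],
    [-0.02, -0.28, 0],
    [-0.02, -0.28, 0],
    [-0.02, -0.28, 0],
    [-0.02, -0.28, 0],
    [-0.02, -0.18, 0],
    [-0.02, -0.06, 0]
  ],
  "spin": [0, 0, 0, 0, 0, 0, 0, 0]
}}

```text
time: 8.2
tool_pos: [503.8, 349.9, 179.1]
tcp_rot: [-3.141, 0.001, 0.261]
contact_force: [-0.2, -0.1, -2.5]
grip_width: 33.8
finger_force: 30.0
```

Call:
{"method": "servo_tool", "body": {
  "linear": [
    [0, 0, 0.1],
    [0, 0, 0.15],
    [0, 0, 0.1],
    [0, 0, 0.05],
    [0, 0, 0],
    [0, 0, 0],
    [0, 0, 0],
    [0, 0, 0]
  ],
  "spin": [0, 0, 0, 0, 0, 0, 0, 0]
}}

```text
time: 9.2
tool_pos: [506.3, 347.5, 100.2]
tcp_rot: [-3.141, -0.001, 0.259]
contact_force: [0.8, -0.1, -2.0]
grip_width: 33.6
finger_force: 30.0
```

```bash
python3 -c "
from h import *
go(504.3,347.6,15.5,0.2605)
from plant import optics;import cv2
a=optics.capture('top')['frame'][140:300,110:270];b=optics.capture('side')['frame'][240:400,120:340]
cv2.imwrite('pics/p2.png',np.hstack([cv2.resize(a,(350,350)),cv2.resize(b,(450,350))]))"
```

```text
t 9.2 tcp [506.3 347.5 100.2] yaw 0.2591 grip 33.6 F [ 0.8 -0.1 -2. ] ff 30.0
tool shift units [-0.0098 -0.0031  0.4237] spin -0.0009
```

View pics/p2.png

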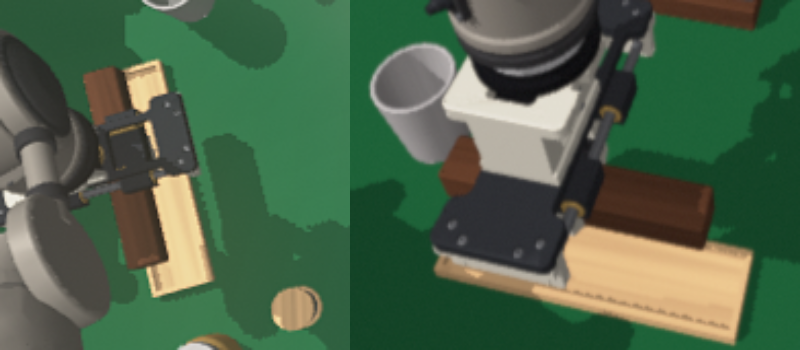

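The bar hangs above the tray and is parallel to it. In the top half its corners are about (85,73), (120,65), (167,260) and (127,270). I'll check those against the tray with parallax taken into account.

```bash
python3 -c "
from h import *
q=[ray('top',np.array(p)*160/350+[110,140]-.3,122.5) for p in[(85,73),(120,65),(167,260),(127,270)]]
print(np.round(q,1),np.mean(q,0))
print((proj('top',box([506.3,347.5,.26],200,34,122.5))-[110,140])*350/160)
print((proj('side',box([506.3,347.5,.26],200,34,122.5))-[120,240])*[450/220,350/160])"
```

```text
[[598.4 383.8 122.5]
 [605.7 349.1 122.5]
 [414.2 297.9 122.5]
 [405.2 336.5 122.5]] [505.87489397 341.8434932  122.5       ]
[[158.68152703 259.62110937]
 [111.70412367  62.88180816]
 [ 78.51323289  72.29637628]
 [124.59414043 269.31529566]]
[[363.87140935 182.85715636]
 [107.98722042 131.21806924]
 [ 84.8650899  173.60497548]
 [351.76686353 229.88557648]]
```

Call:
{"method": "servo_tool", "body": {
  "linear": [
    [-0.008, -0.01, 0.05],
    [0, 0, 0.08],
    [0, 0, 0.08],
    [0, 0, 0.07],
    [0, 0, 0.05],
    [0, 0, 0.02],
    [0, 0, 0],
    [0, 0, 0]
  ],
  "spin": [0, 0, 0, 0, 0, 0, 0, 0]
}}

```text
time: 10.3
tool_pos: [504.5, 349.1, 30.3]
tcp_rot: [-3.141, -0.001, 0.259]
contact_force: [0.1, 0.0, -1.8]
grip_width: 33.3
finger_force: 30.0
```

```bash
python3 -c "
from h import *
go(504.3,347.6,15.5,0.2605)
from plant import optics;import cv2
a=optics.capture('top')['frame'][150:290,130:230];b=optics.capture('side')['frame'][260:400,140:340]
cv2.imwrite('pics/p3.png',np.hstack([cv2.resize(a,(300,420),interpolation=cv2.INTER_CUBIC),cv2.resize(b,(500,350)).__class__(0) if 0 else cv2.resize(b,(500,420),interpolation=cv2.INTER_CUBIC)]))
print((proj('top',box([504.8,349.5,.26],200,34,52))-[130,150])*3)"
```

```text
t 10.3 tcp [504.5 349.1  30.3] yaw 0.2591 grip 33.3 F [ 0.1  0.  -1.8] ff 30.0
tool shift units [-0.0027  0.007   0.0738] spin -0.0009
[[186.47543851 327.7420581 ]
 [125.61719983  75.81359165]
 [ 83.12655243  87.86918081]
 [142.91538221 340.13130953]]
```

View pics/p3.png

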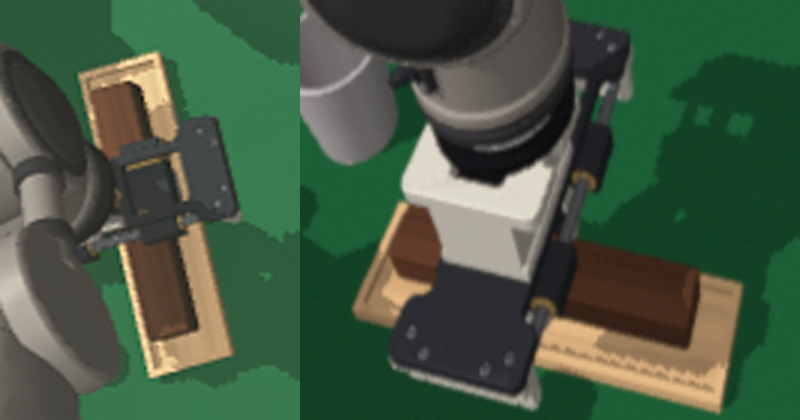

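At (92,92) and (152,340) the bar's left edge sits about 4 mm too far right compared with a centred bar (parallax included). I'll shift 4 mm along −tool y and lower.

Call:
{"method": "servo_tool", "body": {
  "linear": [
    [0, -0.02, 0],
    [0, 0, 0.02],
    [0, 0, 0.02],
    [0, 0, 0.02],
    [0, 0, 0.015],
    [0, 0, 0],
    [0, 0, 0],
    [0, 0, 0]
  ],
  "spin": [0, 0, 0, 0, 0, 0, 0, 0]
}}

```text
time: 11.4
tool_pos: [503.2, 352.8, 14.9]
tcp_rot: [3.142, -0.0, 0.259]
contact_force: [-0.9, 0.1, -2.2]
grip_width: 33.6
finger_force: 30.0
```

Call:
{"method": "servo_tool", "body": {
  "linear": [
    [0, 0, 0],
    [0, 0, 0],
    [0, 0, 0],
    [0, 0, 0],
    [0, 0, 0],
    [0, 0, 0],
    [0, 0, 0],
    [0, 0, 0]
  ],
  "spin": [0, 0, 0, 0, 0, 0, 0, 0],
  "hand": 0.3
}}

```text
time: 12.4
tool_pos: [503.0, 352.7, 14.7]
tcp_rot: [3.141, 0.0, 0.259]
contact_force: [-0.3, 0.4, 0.3]
grip_width: 59.6
finger_force: 0.0
```

Call:
{"method": "servo_tool", "body": {
  "linear": [
    [0, 0, -0.03],
    [0, 0, -0.08],
    [0, 0, -0.12],
    [0, 0, -0.16],
    [0, 0, -0.16],
    [0, 0, -0.16],
    [0, 0, -0.1],
    [0, 0, -0.04]
  ],
  "spin": [0, 0, 0, 0, 0, 0, 0, 0]
}}

```text
time: 13.4
tool_pos: [503.6, 353.1, 187.3]
tcp_rot: [-3.141, -0.004, 0.259]
contact_force: [-0.2, -0.1, -0.5]
grip_width: 59.7
finger_force: 0.0
```

Call:
{"method": "servo_tool", "body": {
  "linear": [
    [0, 0.08, 0],
    [0, 0.12, 0],
    [0, 0.12, 0],
    [0, 0.12, 0],
    [0, 0, 0],
    [0, 0, 0],
    [0, 0, 0],
    [0, 0, 0]
  ],
  "spin": [0, 0, 0, 0, -0.1, -0.118, -0.118, -0.118],
  "hand": -0.1
}}

```text
time: 14.4
tool_pos: [525.2, 266.3, 183.4]
tcp_rot: [-3.14, 0.002, 0.978]
contact_force: [0.7, -0.4, -0.2]
grip_width: 41.4
finger_force: 0.0
```

Call:
{"method": "servo_tool", "body": {
  "linear": [
    [0, 0, 0],
    [0, 0, 0],
    [0, 0, 0],
    [0, 0, 0],
    [0, 0, 0],
    [0, 0, 0],
    [0, 0, 0],
    [0, 0, 0]
  ],
  "spin": [-0.118, -0.118, -0.118, -0.118, -0.07, 0, 0, 0]
}}

```text
time: 15.4
tool_pos: [525.5, 267.4, 184.4]
tcp_rot: [-3.141, 0.0, 1.822]
contact_force: [-0.7, 0.5, -0.4]
grip_width: 41.2
finger_force: 0.0
```

```bash
python3 -c "
from h import *
go(467.5,-25.8,120,1.824)
from plant import optics;import cv2
a=optics.capture('top')['frame'][150:290,130:230];b=optics.capture('side')['frame'][260:400,140:340]
cv2.imwrite('pics/p4.png',np.hstack([cv2.resize(a,(300,420),interpolation=cv2.INTER_CUBIC),cv2.resize(b,(500,420),interpolation=cv2.INTER_CUBIC)]))"
```

```text
t 15.4 tcp [525.5 267.4 184.4] yaw 1.8223 grip 41.2 F [-0.7  0.5 -0.4] ff 0.0
tool shift units [-1.3478 -0.6459  0.3221] spin -0.0011
```

View pics/p4.png

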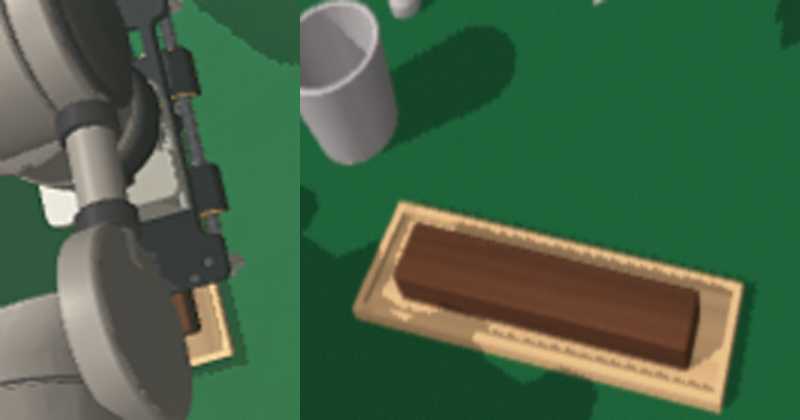

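The side view shows the bar lying flat and centred in its tray, clear of the walls. Next I move above the handle.

Call:
{"method": "servo_tool", "body": {
  "linear": [
    [-0.1, -0.05, 0],
    [-0.2, -0.1, 0],
    [-0.22, -0.1, 0],
    [-0.22, -0.1, 0],
    [-0.22, -0.1, 0],
    [-0.2, -0.1, 0],
    [-0.13, -0.07, 0],
    [-0.058, -0.026, 0]
  ],
  "spin": [0, 0, 0, 0, 0, 0, 0, 0]
}}

```text
time: 16.5
tool_pos: [467.7, -26.8, 184.9]
tcp_rot: [3.141, 0.0, 1.822]
contact_force: [0.1, -0.1, -0.5]
grip_width: 41.4
finger_force: 0.0
```

Call:
{"method": "servo_tool", "body": {
  "linear": [
    [0, 0, 0.1],
    [0, 0, 0.14],
    [0, 0, 0.14],
    [0, 0, 0.1],
    [0, 0, 0.04],
    [0, 0, 0],
    [0, 0, 0],
    [0, 0, 0]
  ],
  "spin": [0, 0, 0, 0, 0, 0, 0, 0]
}}

```text
time: 17.5
tool_pos: [468.5, -25.7, 81.4]
tcp_rot: [3.14, 0.001, 1.824]
contact_force: [-0.5, -0.6, 0.7]
grip_width: 41.2
finger_force: 0.0
```

```bash
python3 -c "
from h import *
go(467.5,-25.8,30.5,1.824)
from plant import optics;import cv2
b=optics.capture('side')['frame'][130:270,280:420]
a=optics.capture('top')['frame'][150:290,260:380]
cv2.imwrite('pics/p5.png',np.hstack([cv2.resize(a,(300,350),interpolation=cv2.INTER_CUBIC),cv2.resize(b,(350,350))]) if 0 else cv2.resize(b,(560,560),interpolation=cv2.INTER_CUBIC))
u=np.array([np.sin(1.824),-np.cos(1.824)])
print('axis pt side',ray('side',(224.5,225),49.5))
for q in ([467.5,-25.8,49.5],): print((proj('side',q)-[280,130])*4)
from plant import monitor
p=monitor.get_obs()['tool_pos']
print('tips',[(proj('side',[*(p[:2]+u*d),p[2]])-[280,130])*4 for d in(-20.6,0,20.6)])"
```

```text
t 17.5 tcp [468.5 -25.7  81.4] yaw 1.8236 grip 41.2 F [-0.5 -0.6  0.7] ff 0.0
tool shift units [ 0.0007 -0.0047  0.2545] spin -0.0002
axis pt side [692.20425693 136.16173582  49.5       ]
[[278.59057144 325.62518193]]
tips [array([[317.81340253, 288.80251761]]), array([[280.71643085, 283.43480557]]), array([[243.87949451, 278.1047191 ]])]
```

View pics/p5.png

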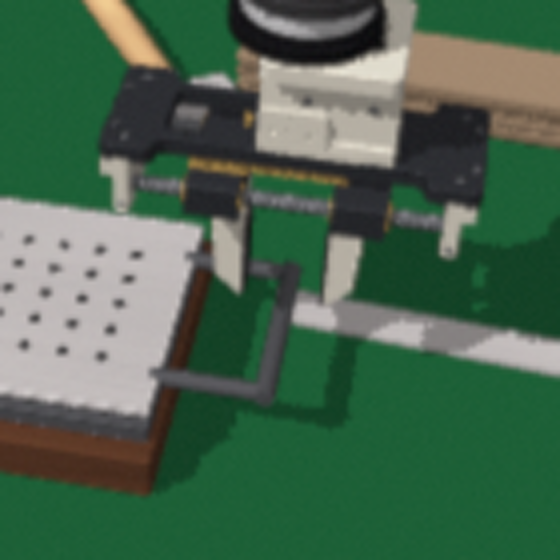

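The side view shows the tips' inner corners near (242,293) and (326,302), with the rod's midline at about (278,327). The fingers straddle the rod, offset about 3 mm toward the robot. I'll correct for that, descend and close.

Call:
{"method": "servo_tool", "body": {
  "linear": [
    [0, 0.01, 0],
    [0, 0, 0.04],
    [0, 0, 0.06],
    [0, 0, 0.06],
    [0, 0, 0.055],
    [0, 0, 0.03],
    [0, 0, 0.01],
    [0, 0, 0]
  ],
  "spin": [0, 0, 0, 0, 0, 0, 0, 0]
}}

```text
time: 18.6
tool_pos: [470.0, -25.2, 29.7]
tcp_rot: [3.141, 0.0, 1.824]
contact_force: [0.2, 0.4, -0.0]
grip_width: 41.6
finger_force: 0.0
```

Call:
{"method": "servo_tool", "body": {
  "linear": [
    [0, 0, 0],
    [0, 0, 0],
    [0, 0, 0],
    [0, 0, 0],
    [0, 0, 0],
    [0, 0, 0],
    [0, 0, 0],
    [0, 0, 0]
  ],
  "spin": [0, 0, 0, 0, 0, 0, 0, 0],
  "hand": -1
}}

```text
time: 19.6
tool_pos: [469.3, -25.3, 29.8]
tcp_rot: [-3.14, -0.0, 1.824]
contact_force: [-5.7, -2.6, 6.5]
grip_width: 10.7
finger_force: 30.0
```

The rod is gripped. I'll raise it along the 258 mm arc.

Call:
{"method": "servo_tool", "body": {
  "linear": [
    [0, 0, -0.02],
    [0, 0.0015, -0.045],
    [0, 0.0045, -0.06],
    [0, 0.0075, -0.06],
    [0, 0.01, -0.06],
    [0, 0.013, -0.06],
    [0, 0.013, -0.05],
    [0, 0.006, -0.02]
  ],
  "spin": [0, 0, 0, 0, 0, 0, 0, 0]
}}

```text
time: 20.6
tool_pos: [479.9, -22.5, 105.6]
tcp_rot: [-3.14, 0.0, 1.824]
contact_force: [-3.9, -4.0, -4.3]
grip_width: 11.2
finger_force: 30.0
```

Call:
{"method": "servo_tool", "body": {
  "linear": [
    [0, 0.01, -0.03],
    [0, 0.0175, -0.05],
    [0, 0.022, -0.055],
    [0, 0.025, -0.055],
    [0, 0.0255, -0.05],
    [0, 0.0255, -0.045],
    [0, 0.023, -0.037],
    [0, 0.013, -0.02]
  ],
  "spin": [0, 0, 0, 0, 0, 0, 0, 0]
}}

```text
time: 21.6
tool_pos: [509.9, -14.6, 174.0]
tcp_rot: [-3.137, -0.0, 1.824]
contact_force: [-8.5, -4.8, 1.1]
grip_width: 11.0
finger_force: 30.0
```

Call:
{"method": "servo_tool", "body": {
  "linear": [
    [0, 0.01, -0.02],
    [0, 0.022, -0.033],
    [0, 0.025, -0.035],
    [0, 0.028, -0.035],
    [0, 0.027, -0.032],
    [0, 0.022, -0.025],
    [0, 0.012, -0.012],
    [0, 0.004, -0.004]
  ],
  "spin": [0, 0, 0, 0, 0, 0, 0, 0]
}}

```text
time: 22.6
tool_pos: [539.6, -6.8, 213.4]
tcp_rot: [-3.139, 0.0, 1.824]
contact_force: [-8.3, -3.6, 2.5]
grip_width: 11.0
finger_force: 30.0
```

Call:
{"method": "servo_tool", "body": {
  "linear": [
    [0, 0, 0],
    [0, 0, 0],
    [0, 0, 0],
    [0, 0, 0],
    [0, 0, 0],
    [0, 0, 0],
    [0, 0, 0],
    [0, 0, 0]
  ],
  "spin": [0, 0, 0, 0, 0, 0, 0, 0]
}}

```text
time: 23.6
tool_pos: [539.5, -6.8, 213.4]
tcp_rot: [-3.139, -0.0, 1.824]
contact_force: [-6.5, -2.9, 0.9]
grip_width: 11.1
finger_force: 30.0
```

```bash
python3 -c "
from h import *
go(0,0,0,0)
from plant import optics;import cv2
b=optics.capture('side')['frame']
cv2.imwrite('pics/p6.png',cv2.resize(b[60:280,180:480],(780,572),interpolation=cv2.INTER_CUBIC))
u=np.array([.968,.251]);r=np.array([467.5,-25.8])
for th in(40,45,50):
  a=np.radians(th);h=r+u*258
  P=np.array([[*(h-u*258*np.cos(a)+np.array([-.251,.968])*d),49.5+258*np.sin(a)] for d in(-52,52)])
  print(th,((proj('side',P)-[180,60])*2.6).round())"
```

```text
t 23.6 tcp [539.5  -6.8 213.4] yaw 1.8238 grip 11.1 F [-6.5 -2.9  0.9] ff 30.0
tool shift units [ 0.7083 -2.6031  1.067 ] spin 1.1611
40 [[389. 189.]
 [361. 263.]]
45 [[370. 168.]
 [341. 241.]]
50 [[350. 149.]
 [318. 220.]]
```

View pics/p6.png

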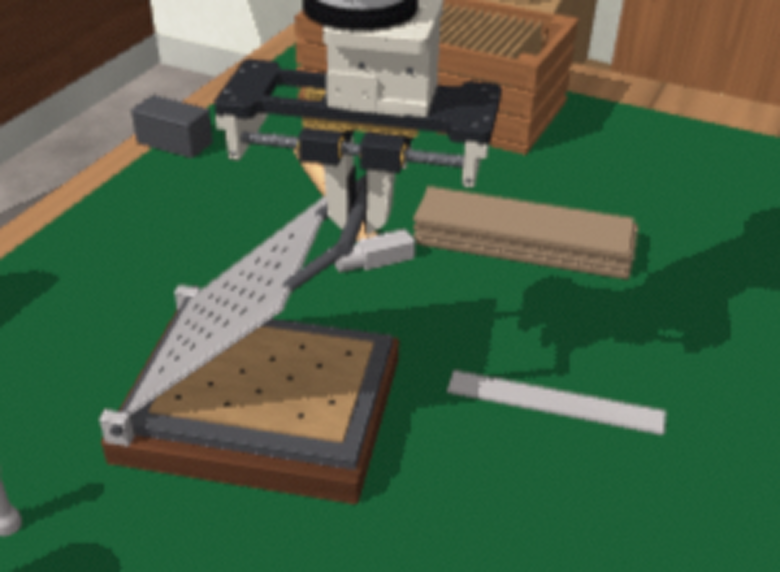

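The side view shows the plate raised with the card exposed. The rod's near end is at (348,248), against a predicted (341,241) for 45°, so the plate is at about 43–45°. It is still and held firmly, so I'll hand in.

```bash
python3 -c "
from plant import workorder
print(workorder.close_job())"
```

```text
the job is handed in; nothing more can be done
None
```

The bar lies flat in its tray and the plate is held by its handle at about 44–45°; the job was handed in at about 24 s of the 56 s allowed, and no verdict was returned.

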